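Re-pin the shoe bench divider

TASK

The rain boots need more room: pull the detent pin that locks the sliding divider on the shoe bench, slide the divider over to the next rail hole on the side away from the boots, and push the pin down through divider and rail until it snaps fully home with its flange on the divider plate, then let go. That hole is hidden and nobody knows its exact place, so feel for it with the pin and press gently, never with more than 40 N. Leave the boots, jar, door stopper and hanger where they are.

Things in the scene. Friction and masses are not known exactly. Their poses are not given: they have to be found in the camera images.
- rail: Aluminium channel rail fixed to the bench, 300 mm long (its y axis), 70 mm wide (x), Origin on the bench top under the middle hole; +x points to the divider panel, boots and jar. Its flat upper surface, 50 mm above the origin, has three vertical holes (16 mm, the side ones 15.6 mm) on the centreline x = 0, hidden under the divider's plate; under each hole's 14 mm thick plate two spring balls make the detent.
- rail_plus (a point): Point on the rail's upper surface at x = 0, y = +46 mm, the inner limit of where the +y side hole can be. The hole's plate was screwed down by eye (it does not move now): the hole's centre lies 4 to 30 mm further out along +y than this point, at x = 0; where exactly must be felt. Beside the hole the pin's tip lands on the flat surface.
- rail_minus (a point): The same on the other side, at y = -46 mm on the rail's upper surface: the -y side hole's centre lies 4 to 30 mm further out along -y than this point.
- pin: Steel detent pin, about 140 g, upright, at first home in the middle hole through divider and rail. Origin on its axis at the flange's underside, 64 mm above the bench when home; z up. Flange 26 mm diameter, 4 mm thick; above it a black cylindrical grip, 22 mm diameter, from 4 to 44 mm. The balls resist over the first 15 mm pulled and the last 16 mm pushed: about 8 to 15 N to pass.
- pin_tip (a point): Centre of the pin's flat lower end, 52 mm below its origin. Round shank 14 mm diameter, end flat 12.4 mm diameter with a slight chamfer, 3 mm deep groove for the balls centred 10 mm above the end. The tip clears the rail's surface once the pin is raised 38 mm, and the divider plate too at 52 mm.
- divider (a joint): Position of the divider along the rail's +y, in m; 0 at the start with its hole over the middle hole; stops at +-0.09. It slides with about 2.5 N of friction and stays where it is left. It can be dragged by the pin standing in its hole.
- divider_hole (a point): Centre of the divider plate's hole at its top face, 64 mm above the bench. Hole vertical, 16 mm diameter, in a dark steel plate 12 mm thick (80 mm in x, 190 in y) that slides 2 mm above the rail surface. From it an ash panel 12 mm thick runs along the rail's +x: 60 mm high from 40 to 100 mm off the hole, 100 mm high from 100 to 230 mm.
- boots: A brown ceramic tray, 170 (x) by 230 (y) mm, with the pair of dark hard rain boot toes on it, stuffed with cedar blocks, 104 mm high in all. Origin: under the tray's centre. It stands beyond the rail on one side of the divider (rail y about +0.17 or -0.17 m); which side varies.
- jar: Sealed glass coin jar with metal lid, 84 mm diameter, 102 mm high. Origin: under its centre. It stands on the other side of the divider.
- stopper: Chrome door stopper, 56 mm diameter, 40 mm high. Origin: under its centre.
- hanger: Small white plastic hanger lying flat, 210 mm wide, 10 mm thick, hook 105 mm from the bar. Origin: middle of its long bar, at the bench top.
Mind the look-alikes: they are no part of the job. Leave any green or orange look-alike of the pin alone.

How it is judged:
By the outcome, as a careful person would: the job done as asked, in the order asked, and still so for the second after the job is handed in, with the robot touching nothing.
It also fails if it takes over 72 s, if anything falls off the work surface, if the arm or the gripper's body presses on something with over 40 N, if the wrist force passes 120 N, or if a joint passes its speed limit or range.

ROBOT

A 7-joint arm with a two-finger parallel gripper is mounted at the origin on the work surface. World frame = base frame: x ahead of the robot, y to its left, z up, the work surface at z = 0. Lengths are in m, angles in rad, forces in N, time in s.
With the tool pointing down it reaches from about 0.425 to 0.875 m from the base axis. Payload 9.9 kg.
Tool frame: the origin (TCP) lies midway between the tips of the shut fingers; the grasp point (between the pads) lies 19 mm behind it; z points along the fingers, y is the line along which they close (so a half turn about z gives the same grasp; the last joint's range is limited). The gripper opens to 85 mm and grips with 20 to 120 N. Pads are 22 mm wide; open, the fingers measure 114 mm over their backs; the gripper's body (76 mm by 85 mm) begins 54 mm behind the grasp point. The pads swing forward as they close: fully open they stand 13 mm farther back than shut.
Start: joints at [-1.251, 0.576, 0.025, 1.437, -0.015, 1.129, -0.057], TCP at [0.265, 0.621, 0.231] pointing down, gripper open.
Joint ranges: [-2.76, 2.76], [-0.34, 2.15], [-1.52, 1.57], [0.19, 2.46], [-1.09, 4.23], [0.17, 1.99], [-2.82, 2.82]. Speed limits (rad/s): [2.22, 2.22, 3.01, 3.01, 3.14, 3.14, 3.14].

INTERFACE

Orientations are given as a unit quaternion [w, x, y, z].
In Python, from workcell import env gives the robot as it stands.
- The arm moves only by the tool drive_tool, never from a script. Its argument "plan" is text: rows parted by semicolons, each of 7 numbers parted by spaces: the shift along the tool's x, y, z as a fraction of full scale, then the turn, a rotation vector about the tool's x, y, z as a fraction of full scale, then the opening, from 0 (shut) to 1 (fully open). In form: x y z wx wy wz claw; .... A call has 1 to 5 rows; each row shifts and turns the commanded pose from where the row before left it, along the tool's axes as they then stand; what a row does not reach is not made up. Full scale, the value 1, is 150 mm for a shift and 45 degrees for a turn. A row lasts 1/8 s, in which the tool goes at most 62.5 mm and 10.7 degrees, less where a joint would pass 70% of its speed; a pose out of reach is approached as far as the arm can. A call with a number of a shift or a turn outside -1 to 1 is refused whole. A call with a gripper value outside its range is refused whole. The fingers move at their own pace and stop on an object; the grip force is fixed at half the most. Time passes only in rows, so rows that do not move let the fingers close. It gives the time, the measured TCP pose, the force, the opening and the grip force at its end, in the units of the state.
- env.observe(): the state, without advancing time (a new reading comes with each control period).
- env.snapshot(name): name is "scene" or "top" or "wrist"; returns the picture (420x560x3 uint8, red, green, blue); there is no depth.
- env.camera_model(name): a dict with "fx", "fy", "cx", "cy" (pixels), "extrinsics" (4x4, takes a point from camera to world coordinates). Camera axes: x right, y down, z forward; pixel columns grow to the right and rows downward; lengths in m; the calibration is good to about 2 mm. A picture is of the moment at which its call begins: read the wrist's pose just before it. camera_model takes no time and is no camera call; for the wrist camera it gives the pose at the moment of the call.
- env.close_job(): hands the job in; it is judged then, once.
The state is a dict: "time_s": time; "joints": joint angles; "qvel": joint speeds; "joint_efforts": joint torques, N m; "tcp_pos": TCP position; "orientation": TCP orientation; "force": force on the tool from outside, world axes, zero at the start; "moment": the same for the moment, N m; "grip_width": finger opening in m; "grip_force": force on a finger pad.
Only numpy, scipy, OpenCV 4.12 (cv2) and the standard library are available. Lean on these libraries where they do the work, as an engineer would, in place of code of your own. Each camera call takes 0.05 s, during which the arm holds its last target. There are 200 camera calls.

## Working session

There is one attempt and no reset: what is moved stays moved. The work goes in short steps, Python scripts to look and compute and a tool call to move; the robot and the scene stay as the last step left them, time stands still between calls to the robot, and variables do not carry over. Pictures are saved under pics/ and viewed, at most 10 in all, crops included, and the job is handed in when it is done.

Besides the shell and the picture viewer there is one more tool, called after "Emit:" as name(argument=value, ...), one argument or row to a line, values as JSON. drive_tool: Moves the arm, as the interface text tells. Its arguments: {"type":"object","properties":{"plan":{"type":"string"}},"required":["plan"]}

```bash
mkdir -p pics
cat > h.py <<'E'
import numpy as np, cv2
from workcell import env
def snap(n,f):
    im=env.snapshot(n); cv2.imwrite(f'pics/{f}.png',im[:,:,::-1]); return im
def ray(n,u,v,z,cm=None):
    c=cm or env.camera_model(n); E=np.array(c['extrinsics'])
    d=E[:3,:3]@np.array([(u-c['cx'])/c['fx'],(v-c['cy'])/c['fy'],1]); o=E[:3,3]
    return o+d*(z-o[2])/d[2]
def proj(n,p,cm=None):
    c=cm or env.camera_model(n); E=np.array(c['extrinsics'])
    q=E[:3,:3].T@(np.array(p)-E[:3,3]); return c['fx']*q[0]/q[2]+c['cx'],c['fy']*q[1]/q[2]+c['cy']
E
python3 - <<'E'
from h import *
a=snap('top','top0');b=snap('scene','scene0')
o=env.observe();print(o)
for n in('top','scene'):print(n,np.array(env.camera_model(n)['extrinsics']).round(3),env.camera_model(n)['fx'])
E
```

```text
{'time_s': 0.1, 'joints': array([-1.25078082,  0.57646999,  0.02482464,  1.43778867, -0.01500255,
        1.12899599, -0.056493  ]), 'qvel': array([ 8.56986812e-04, -2.21071048e-03,  3.20477663e-04, -9.49958685e-04,
        1.39306673e-03,  8.64939483e-04,  8.16073492e-05]), 'joint_efforts': array([ 6.25145825e-03, -7.67310905e+01,  2.25766160e+00, -2.86606568e+01,
        1.57309970e-02,  8.64443398e-03, -5.46492771e-07]), 'tcp_pos': array([0.26505461, 0.6203614 , 0.23052608]), 'orientation': array([-1.18091247e-04,  2.00510261e-01,  9.79691323e-01, -7.29445550e-04]), 'force': array([-0.12534717,  0.29225387, -0.38484762]), 'moment': array([-0.01922708,  0.01234055,  0.00925356]), 'grip_force': 0.0, 'grip_width': 0.08576338219215483}
top [[-0.01  -0.988  0.156  0.359]
 [-1.     0.011  0.004  0.023]
 [-0.006 -0.156 -0.988  1.299]
 [ 0.     0.     0.     1.   ]] 471.1769730253285
scene [[-0.217  0.548 -0.808  1.294]
 [ 0.976  0.123 -0.178  0.179]
 [ 0.002 -0.827 -0.562  0.563]
 [ 0.     0.     0.     1.   ]] 407.8811214626194
```

View pics/top0.png

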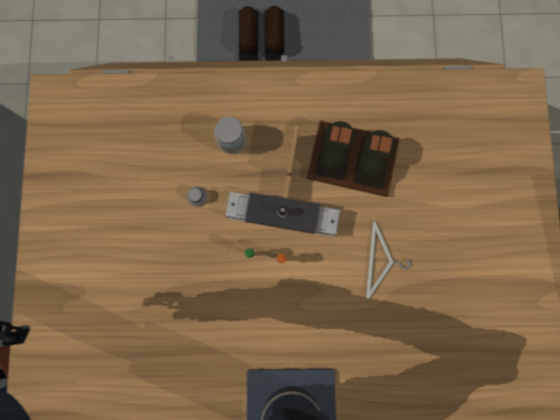

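View pics/scene0.png

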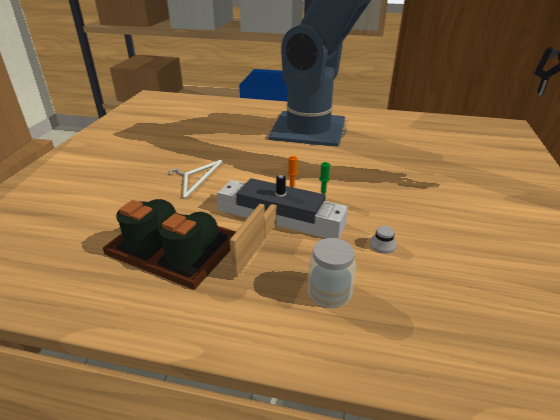

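Run:
```python
from h import *
a=cv2.imread('pics/top0.png'); c=a[150:280,180:360]; cv2.imwrite('pics/crop0.png',cv2.resize(c,None,fx=4,fy=4,interpolation=cv2.INTER_CUBIC))
hsv=cv2.cvtColor(a,cv2.COLOR_BGR2HSV)
m=(hsv[:,:,1]<70).astype('uint8');m[:185]=0;m[245:]=0;m[:,:218]=0;m[:,350:]=0
m=cv2.morphologyEx(m,cv2.MORPH_OPEN,np.ones((3,3)))
n,l,s,ce=cv2.connectedComponentsWithStats(m);k=1+s[1:,4].argmax();print(s[k],ce[k])
r=cv2.minAreaRect(np.argwhere(l==k)[:,::-1].astype(np.float32));print(r)
b=cv2.boxPoints(r)
for p in b:print(p,ray('top',*p,.05).round(4))
print('ctr',ray('top',*r[0],.05),'pin',ray('top',283,211,.108))
c=env.camera_model('scene')
print('scene pin top',ray('scene',281,177,.108))
```

```text
[ 225  192  115   44 3223] [282.51566863 212.82221533]
((282.3956604003906, 212.3968048095703), (112.95095825195312, 29.644216537475586), 9.688786506652832)
[224.23122 217.50287] [0.5143 0.1699 0.05  ]
[229.22023 188.2815 ] [0.5936 0.1571 0.05  ]
[340.56012 207.29074] [ 0.5385 -0.1414  0.05  ]
[335.5711  236.51212] [ 0.4604 -0.1258  0.05  ]
ctr [0.52642996 0.01441452 0.05      ] pin [0.52223493 0.01322902 0.108     ]
scene pin top [0.5277332  0.01890973 0.108     ]
```

View pics/crop0.png

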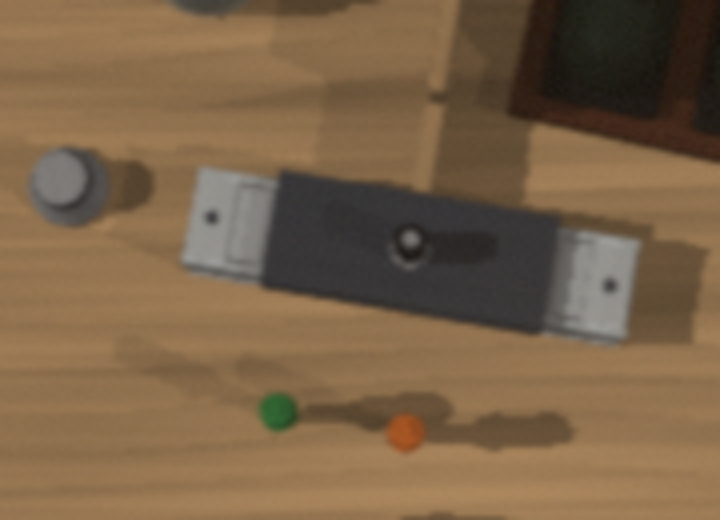

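Emit:
drive_tool(
  plan="-0.26 -0.25 0 0 0 0 1;-0.26 -0.25 0 0 0 0 1;-0.26 -0.25 0 0 0 0 1;-0.26 -0.25 0 0 0 0 1;-0.26 -0.25 0 0 0 0 1",
)

```text
time_s: 0.72
tcp_pos: [0.3713, 0.3698, 0.2311]
orientation: [-0.0, 0.201, 0.98, -0.0]
force: [1.0, 0.5, -0.2]
grip_width: 0.0857
grip_force: 0.0
```

Emit:
drive_tool(
  plan="-0.26 -0.25 0 0 0 0 1;-0.26 -0.25 0 0 0 0 1;-0.26 -0.25 0 0 0 0 1;-0.26 -0.25 0 0 0 0 1;-0.26 -0.25 0 0 0 0 1",
)

```text
time_s: 1.35
tcp_pos: [0.4769, 0.121, 0.2312]
orientation: [-0.0, 0.2, 0.98, 0.0]
force: [0.9, 0.4, -0.4]
grip_width: 0.0852
grip_force: 0.0
```

Emit:
drive_tool(
  plan="-0.26 -0.25 0 0 0 0 1;-0.25 -0.25 0 0 0 0 1;0 0 0 0 0 -0.14 1;0 0 0 0 0 -0.14 1;0 0 0 0 0 0 1",
)

```text
time_s: 1.98
tcp_pos: [0.5172, 0.0234, 0.231]
orientation: [-0.0, 0.092, 0.996, -0.0]
force: [1.4, -0.4, 1.7]
grip_width: 0.0853
grip_force: 0.0
```

Run:
```python
from h import *
c=env.camera_model('wrist');w=snap('wrist','w0')
import json;json.dump({k:(np.array(v).tolist()) for k,v in c.items()},open('w0.json','w'))
print(np.array(c['extrinsics']).round(3),c['fx'])
print(proj('wrist',(.525,.0155,.108),c), proj('wrist',(.525,.0155,.064),c))
```

```text
[[ 0.185  0.949  0.255  0.453]
 [ 0.983 -0.178 -0.049  0.036]
 [-0.001  0.26  -0.966  0.374]
 [ 0.     0.     0.     1.   ]] 295.1949765549584
(np.float64(271.0309797104561), np.float64(213.14390140472108)) (np.float64(272.0162819047862), np.float64(202.17914354058))
```

View pics/w0.png

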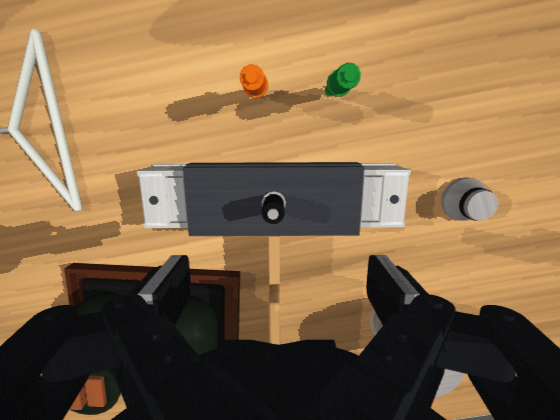

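Run:
```python
from h import *
import json;c=json.load(open('w0.json'))
a=cv2.imread('pics/w0.png')
print('pin',ray('',273,213.5,.108,c))
s=ray('',154,200,.05,c);t=ray('',394,199.3,.05,c);print(s,t,np.degrees(np.arctan2(*(t-s)[[0,1]])))
# dark plate x extents
g=a.max(2)[165:240,200:350]; 
cv2.imwrite('pics/w0c.png',cv2.resize(a[150:250,215:335],None,fx=6,fy=6,interpolation=cv2.INTER_CUBIC))
o=env.observe();print(o['tcp_pos'],o['orientation'],o['force'])
```

```text
pin [0.52567969 0.01724568 0.108     ]
[ 0.50123934 -0.11562952  0.05      ] [0.55028828 0.15011554 0.05      ] 10.45747189762191
[0.51717315 0.02351451 0.23109322] [-2.74762222e-04  9.30793338e-02  9.95658657e-01 -1.37440910e-05] [-0.7669236   0.38273299 -0.73703618]
```

View pics/w0c.png

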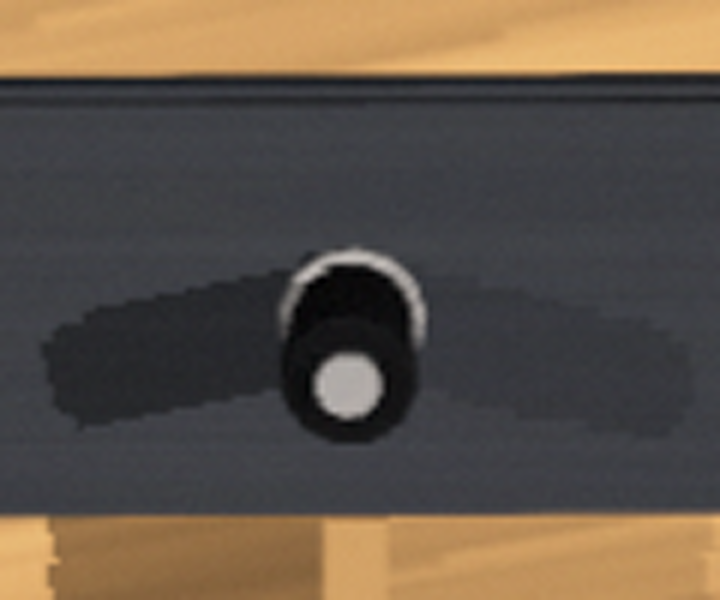

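Emit:
drive_tool(
  plan="-0.063 -0.031 0.25 0 0 0 1;0 0 0.3 0 0 0 1;0 0 0.3 0 0 0 1;0 0 0.2 0 0 0 1;0 0 0 0 0 0 1",
)

```text
time_s: 2.65
tcp_pos: [0.5244, 0.0174, 0.0721]
orientation: [-0.002, 0.093, 0.996, -0.001]
force: [-0.8, -0.7, -0.3]
grip_width: 0.0853
grip_force: 0.0
```

Emit:
drive_tool(
  plan="0 0 0 0 0 0 0;0 0 0 0 0 0 0;0 0 0 0 0 0 0;0 0 0 0 0 0 0;0 0 0 0 0 0 0",
)

```text
time_s: 3.28
tcp_pos: [0.5263, 0.0173, 0.0747]
orientation: [0.001, 0.092, 0.996, 0.0]
force: [-1.3, -0.0, 7.9]
grip_width: 0.0203
grip_force: 58.3
```

Emit:
drive_tool(
  plan="0 0 -0.05 0 0 0 0;0 0 -0.07 0 0 0 0;0 0 -0.08 0 0 0 0;0 0 -0.09 0 0 0 0;0 0 0 0 0 0 0",
)

```text
time_s: 3.9
tcp_pos: [0.5266, 0.0174, 0.1187]
orientation: [0.001, 0.092, 0.996, 0.0]
force: [0.2, -0.2, -2.1]
grip_width: 0.0205
grip_force: 60.9
```

Run:
```python
from h import *
o=env.observe();print(o['tcp_pos'],o['orientation'],o['force'],o['moment'],o['grip_width'])
c=env.camera_model('wrist');w=snap('wrist','w1')
```

```text
[0.52655885 0.01740546 0.11874381] [1.20027936e-03 9.17989442e-02 9.95776800e-01 2.77396363e-04] [ 0.17686081 -0.16825734 -2.08060885] [-0.02385357  0.01631906 -0.06114412] 0.02046469917835567
```

View pics/w1.png

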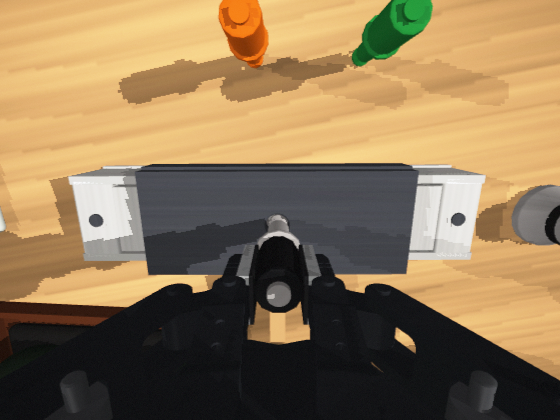

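Emit:
drive_tool(
  plan="0 0.04 0 0 0 0 0;0 0.08 0 0 0 0 0;0 0.1 0 0 0 0 0;0 0.1 0 0 0 0 0;0 0 0 0 0 0 0",
)

```text
time_s: 4.58
tcp_pos: [0.5347, 0.0672, 0.117]
orientation: [-0.0, 0.09, 0.996, 0.001]
force: [0.1, 0.8, -1.6]
grip_width: 0.0206
grip_force: 60.9
```

Emit:
drive_tool(
  plan="0 0 0.02 0 0 0 0;0 0 0.012 0 0 0 0;0 0 0 0 0 0 0",
)

```text
time_s: 4.95
tcp_pos: [0.5349, 0.0649, 0.1127]
orientation: [0.0, 0.092, 0.996, 0.0]
force: [0.1, 3.3, 2.4]
grip_width: 0.0204
grip_force: 61.2
```

Emit:
drive_tool(
  plan="0 0.008 0.006 0 0 0 0;0 0.008 0 0 0 0 0;0 0.008 0 0 0 0 0;0 0 0 0 0 0 0",
)

```text
time_s: 5.45
tcp_pos: [0.5354, 0.0658, 0.1126]
orientation: [0.0, 0.093, 0.996, -0.001]
force: [-1.9, -4.4, 14.0]
grip_width: 0.0203
grip_force: 62.8
```

Emit:
drive_tool(
  plan="0 0.008 0 0 0 0 0;0 0.008 0 0 0 0 0;0 0.008 0 0 0 0 0;0 0 0 0 0 0 0",
)

```text
time_s: 5.95
tcp_pos: [0.5361, 0.0683, 0.1126]
orientation: [0.0, 0.093, 0.996, -0.001]
force: [-2.9, -6.7, 14.9]
grip_width: 0.0202
grip_force: 63.0
```

Emit:
drive_tool(
  plan="0 0.008 0 0 0 0 0;0 0.008 0 0 0 0 0;0 0.008 0 0 0 0 0;0 0 0 0 0 0 0",
)

```text
time_s: 6.45
tcp_pos: [0.5365, 0.0708, 0.1126]
orientation: [0.0, 0.094, 0.996, -0.002]
force: [-2.6, -10.2, 16.9]
grip_width: 0.0208
grip_force: 63.4
```

Emit:
drive_tool(
  plan="0 0.008 0 0 0 0 0;0 0.008 0 0 0 0 0;0 0.008 0 0 0 0 0;0 0 0 0 0 0 0",
)

```text
time_s: 6.95
tcp_pos: [0.5372, 0.0743, 0.1126]
orientation: [0.0, 0.094, 0.996, -0.002]
force: [-2.4, -10.8, 16.1]
grip_width: 0.0205
grip_force: 63.4
```

Emit:
drive_tool(
  plan="0 0.008 0 0 0 0 0;0 0.008 0 0 0 0 0;0 0.008 0 0 0 0 0;0 0 0 0 0 0 0",
)

```text
time_s: 7.45
tcp_pos: [0.5378, 0.0779, 0.1126]
orientation: [0.0, 0.094, 0.996, -0.002]
force: [-2.9, -10.2, 15.6]
grip_width: 0.0206
grip_force: 63.4
```

Emit:
drive_tool(
  plan="0 0.008 0 0 0 0 0;0 0.008 0 0 0 0 0;0 0.008 0 0 0 0 0;0 0 0 0 0 0 0",
)

```text
time_s: 7.95
tcp_pos: [0.5385, 0.0816, 0.1125]
orientation: [0.0, 0.093, 0.996, -0.002]
force: [-3.5, -9.4, 14.3]
grip_width: 0.0202
grip_force: 63.3
```

Emit:
drive_tool(
  plan="0 0.008 0 0 0 0 0;0 0.008 0 0 0 0 0;0 0 0 0 0 0 0",
)

```text
time_s: 8.32
tcp_pos: [0.5389, 0.0844, 0.1123]
orientation: [0.0, 0.093, 0.996, -0.002]
force: [-1.9, -8.3, 12.8]
grip_width: 0.0203
grip_force: 63.2
```

Emit:
drive_tool(
  plan="0 0.008 0 0 0 0 0;0 0.008 0 0 0 0 0;0 0 0 0 0 0 0",
)

```text
time_s: 8.7
tcp_pos: [0.5392, 0.0894, 0.1114]
orientation: [-0.0, 0.092, 0.996, -0.001]
force: [0.4, -2.2, 0.1]
grip_width: 0.0206
grip_force: 61.1
```

Emit:
drive_tool(
  plan="0 0.008 0 0 0 0 0;0 0.008 0 0 0 0 0;0 0 0 0 0 0 0",
)

```text
time_s: 9.07
tcp_pos: [0.5394, 0.0906, 0.1113]
orientation: [-0.001, 0.092, 0.996, -0.001]
force: [-0.5, -7.5, 0.4]
grip_width: 0.0206
grip_force: 61.6
```

Emit:
drive_tool(
  plan="0 -0.01 0 0 0 0 0;0 0 0.01 0 0 0 0;0 0 0.01 0 0 0 0;0 0 0 0 0 0 0",
)

```text
time_s: 9.57
tcp_pos: [0.5392, 0.0898, 0.1083]
orientation: [-0.0, 0.092, 0.996, -0.001]
force: [-0.5, -7.4, 0.4]
grip_width: 0.0204
grip_force: 61.4
```

Emit:
drive_tool(
  plan="0 -0.008 0 0 0 0 0;0 0 0.03 0 0 0 0;0 0 0.03 0 0 0 0;0 0 0.02 0 0 0 0;0 0 0 0 0 0 0",
)

```text
time_s: 10.2
tcp_pos: [0.539, 0.0894, 0.0959]
orientation: [-0.0, 0.092, 0.996, -0.001]
force: [0.1, -6.2, -3.5]
grip_width: 0.0206
grip_force: 61.2
```

Emit:
drive_tool(
  plan="0 -0.012 0 0 0 0 0;0 0 0.02 0 0 0 0;0 0 0.02 0 0 0 0;0 0 0 0 0 0 0",
)

```text
time_s: 10.7
tcp_pos: [0.5389, 0.0887, 0.0902]
orientation: [-0.0, 0.092, 0.996, 0.0]
force: [0.7, -1.8, -2.5]
grip_width: 0.0203
grip_force: 60.9
```

Emit:
drive_tool(
  plan="0 0 0.015 0 0 0 0;0 0 0.015 0 0 0 0;0 0 0 0 0 0 0",
)

```text
time_s: 11.08
tcp_pos: [0.5394, 0.0886, 0.0865]
orientation: [0.0, 0.092, 0.996, 0.0]
force: [0.3, -0.9, 3.6]
grip_width: 0.0205
grip_force: 61.5
```

Emit:
drive_tool(
  plan="0 0 0.012 0 0 0 0;0 0 0.012 0 0 0 0;0 0 0 0 0 0 0",
)

```text
time_s: 11.45
tcp_pos: [0.539, 0.0886, 0.0822]
orientation: [-0.0, 0.092, 0.996, 0.0]
force: [1.8, -0.6, -4.1]
grip_width: 0.0205
grip_force: 60.5
```

Emit:
drive_tool(
  plan="0 0 0.012 0 0 0 0;0 0 0.012 0 0 0 0;0 0 0 0 0 0 0",
)

```text
time_s: 11.82
tcp_pos: [0.5386, 0.0885, 0.0781]
orientation: [-0.001, 0.092, 0.996, -0.0]
force: [2.1, -0.1, -12.7]
grip_width: 0.0206
grip_force: 59.6
```

Emit:
drive_tool(
  plan="0 0 0.012 0 0 0 0;0 0 0.01 0 0 0 0;0 0 0 0 0 0 0",
)

```text
time_s: 12.2
tcp_pos: [0.539, 0.0884, 0.0756]
orientation: [-0.0, 0.092, 0.996, 0.0]
force: [0.7, -0.5, -2.3]
grip_width: 0.0202
grip_force: 60.4
```

Emit:
drive_tool(
  plan="0 0 0.006 0 0 0 0;0 0 0 0 0 0 0",
)

```text
time_s: 12.45
tcp_pos: [0.539, 0.0884, 0.0748]
orientation: [0.0, 0.092, 0.996, 0.0]
force: [0.1, -1.1, -1.2]
grip_width: 0.0208
grip_force: 61.0
```

Emit:
drive_tool(
  plan="0 0 0.004 0 0 0 0;0 0 0 0 0 0 0",
)

```text
time_s: 12.7
tcp_pos: [0.5391, 0.0884, 0.0747]
orientation: [0.0, 0.092, 0.996, 0.0]
force: [-2.5, -0.3, 6.5]
grip_width: 0.0204
grip_force: 62.0
```

Emit:
drive_tool(
  plan="0 0 0.003 0 0 0 0;0 0 0 0 0 0 0;0 0 0 0 0 0 0.5;0 0 0 0 0 0 0.6;0 0 0 0 0 0 0.6",
)

```text
time_s: 13.32
tcp_pos: [0.539, 0.0885, 0.0736]
orientation: [-0.0, 0.092, 0.996, 0.0]
force: [-0.6, 0.5, 0.3]
grip_width: 0.0512
grip_force: 0.0
```

Emit:
drive_tool(
  plan="0 0 -0.1 0 0 0 0.6;0 0 -0.25 0 0 0 0.6;0 0 -0.35 0 0 0 0.6;0 0 -0.35 0 0 0 0.6;0 0 0 0 0 0 0.6",
)

```text
time_s: 13.95
tcp_pos: [0.5412, 0.0886, 0.2362]
orientation: [0.004, 0.092, 0.996, 0.001]
force: [0.4, 1.1, -0.8]
grip_width: 0.0511
grip_force: 0.0
```

Run:
```python
from h import *
c=env.camera_model('wrist');w=snap('wrist','w2');snap('top','top2');s=snap('scene','scene2')
print(proj('',(.539,.0886,.108),c),proj('',(.539,.0886,.064),c))
cv2.imwrite('pics/fin.png',np.hstack([cv2.resize(s[120:310,100:410],(400,245)),cv2.resize(w[100:345,120:520],(400,245))])[:,:,::-1])
a,b=cv2.imread('pics/top0.png'),cv2.imread('pics/top2.png')
```

```text
(np.float64(276.8578371809578), np.float64(199.0424633245644)) (np.float64(276.9200267161381), np.float64(189.67373629262818))
```

View pics/fin.png

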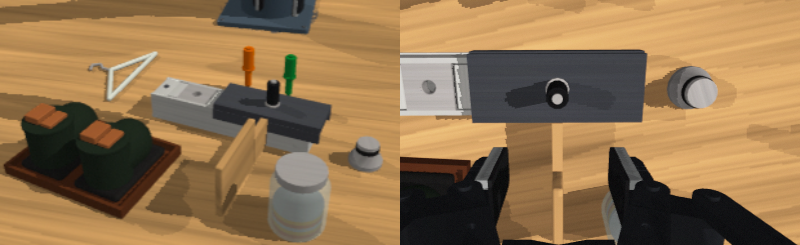

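```bash
python3 -c "
from h import *
print(env.close_job())"
```

```text
the job is handed in; nothing more can be done
None
```

The divider is locked in the hole on the side away from the boots, about 73 mm from where it started. The pin is fully home with its flange on the plate and has been let go, and the highest force I read was about 17 N; in the final picture the boots, jar, stopper and hanger look unmoved.

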